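Index a transmission drum to the next slot of a workshop turntable

TASK

Pull up the spring plunger's black knob, swing the turntable clockwise (seen from above) to the next slot of the index ring, and let the plunger drop fully home there so that the turntable is locked, then take the hand off. Do not force the turntable against the pin, and leave the loose parts lying around the fixture where they are.

Things in the scene. Friction and masses are not known exactly. Their poses are not given: they have to be found in the camera images.
- fixture: Round grey base of the indexing fixture, 270 mm across, 30 mm high, bolted to the bench; four lugs reach 167 mm from its axis. Origin: centre of its underside, on the turntable's upright axis. Its x axis points from the axis to the slot where the plunger sits at the start.
- ring_top (a point): Point on the turntable's axis at the height of the index ring's top face, 45 mm above the bench. The steel ring lies on the base, 194 to 254 mm across, with slots 13 mm wide along the ring, open deeper than the pin reaches, on the pin's circle of 112 mm radius.
- start_slot (a point): Centre of the starting slot's mouth. The next slot clockwise (seen from above) is in a hand-set, clamped ring segment, anywhere from 48.5 to 71.5 degrees (0.85 to 1.25 rad) clockwise of this one: not measured, find it by feel or sight. The segment's top is 0.4 mm higher than the ring. Wrong slots: 122 degrees clockwise and 60 degrees anticlockwise of this one.
- turntable (a joint): Angle of the aluminium turntable (170 mm across, top 61 mm above the bench) in rad: 0 with the plunger in the starting slot, growing clockwise seen from above, range -1.3 to 2.45; slots give about 0.022 rad of play either way. Friction about 0.22 N m plus 0.35 N m s of drag; it stays where left.
- drum_top (a point): Centre of the top rim of the steel clutch drum fixed on the turntable's axis: 100 mm across, 111 mm above the bench. The turntable also has a radial arm with the plunger's housing, 26 mm across, top 84 mm above the bench, 112 mm from the axis.
- plunger (a joint): Lift of the spring plunger in m: 0 fully home in a slot (locked), about 0.008 with its pin resting on the ring between slots, at most 0.016. The spring alone pushes it down, with 6.6 N at 0 and 11.4 N at 0.016. A lift of more than 0.009 clears the ring.
- knob (a point): Centre of the plunger's round black knob: 30 mm across, upright side wall from 13 mm below to 12 mm above this point, top and underside 16 mm from it. 110 mm above the bench when home. It rides on the turntable's arm, 112 mm from the axis, so a hand holding it raised, or pushing it sideways, swings the turntable. 40 mm free on every side.
- pin: The plunger's round-nosed steel pin, 8 mm across, straight below the knob, mostly hidden in the housing. Origin: the tip of its nose, 37 mm above the bench when home, 8 mm below the ring's top. It bends if the contact force on it exceeds 30 N.
- bushing: Bystander: loose steel bushing ring, 64 mm across, 30 mm high, on the bench. Origin: centre of underside.
- valve: Bystander: loose turned aluminium spool valve standing on end, 28 mm across, 55 mm high, on the bench. Origin: centre of underside.
- gear: Bystander: loose dark steel hub disc, 68 mm across, 26 mm high, on the bench. Origin: centre of underside.

How it is judged:
On the way, in this order (a step that is already met when the one before it is completed fails the run):
1. the plunger is pulled clear of the starting slot (value of joint plunger above 0.0075 m and value of joint turntable below 0.3 rad), for 0.05 s.
2. the turntable has been swung clockwise past the first third of the way, the plunger out (value of joint plunger above 0.006 m and value of joint turntable above 0.33 rad), for 0.05 s.
At the end, for the whole second after the job is handed in: The plunger is home (lift under 2 mm) in the next slot clockwise (turntable angle between 0.75 and 1.35 rad, where that slot is the only one), the turntable at rest (below 0.05 rad/s) (value of joint plunger below 0.002 m and value of joint turntable between 0.75 and 1.35 rad and angular speed of pin below 0.05 rad/s); the robot touches nothing.
It fails at once if the pin is forced: contact force on it above 30 N (contact force between pin and anything else above 30 N).
It fails at once if a loose bystander part is shifted by more than 15 mm (distance of any of bushing, valve, gear from where it was at the start of the episode above 0.015 m).
It also fails if it takes over 45 s, if anything falls off the work surface, if the arm or the gripper's body presses on something with over 40 N, if the wrist force passes 120 N, or if a joint passes its speed limit or range.

ROBOT

A 7-joint arm with a two-finger parallel gripper is mounted at the origin on the work surface. World frame = base frame: x ahead of the robot, y to its left, z up, the work surface at z = 0. Lengths are in m, angles in rad, forces in N, time in s.
With the tool pointing down it reaches from about 0.4 to 0.85 m from the base axis. Payload 4.5 kg.
Tool frame: the origin (TCP) lies between the finger pads; the fingertips stand 19 mm ahead of it and the grasp point (between the pads) is the TCP (r.nose_length is the distance from the TCP to the fingertips, in m); z points along the fingers, x is the direction in which the jaws open and shut, and the axes are right-handed (so a half turn about z gives the same grasp; the last joint's range is limited). The gripper opens to 88 mm and grips with 3 to 60 N. Pads are 18 mm wide; open, the fingers measure 123 mm over their backs; the gripper's body (75 mm by 187 mm) begins 45 mm behind the grasp point.
Start: joints at [1.231, 0.689, -0.195, 1.565, 0.157, 0.902, -0.215], TCP at [0.228, -0.582, 0.258] pointing down, gripper open.
Joint ranges: [-3.01, 3.01], [-0.46, 2.08], [-1.47, 1.51], [0.13, 2.56], [-1, 4.14], [0.04, 2.09], [-2.66, 2.66]. Speed limits (rad/s): [2.57, 2.57, 3.14, 3.14, 3.14, 3.14, 3.14].

INTERFACE

Orientations are given as a unit quaternion [x, y, z, w].
In Python, from plant import get_state, vision, r gives the robot as it stands.
- The arm moves only by the tool play_rows, never from a script. Its argument "deltas" is a list that holds one entry, the list of rows, each a list of 7 numbers: the gripper command: -1 is fully open, 1 is shut, values between are in proportion, then the shift along the tool's x, y, z normalised to -1 to 1, where 1 is 300 mm, then the turn, a rotation vector about the tool's x, y, z normalised to -1 to 1, where 1 is pi rad. A call has 1 to 5 rows; each row is the pose to reach, as a shift and turn from the pose measured when the call began, along the tool's axes at that moment, turning the shorter way round; what a row does not reach only later rows make up. A row lasts 1/8 s, in which the tool goes at most 62.5 mm and 10.7 degrees, less where a joint would pass 70% of its speed; a pose out of reach is approached as far as the arm can. A call with a number of a shift or a turn outside -1 to 1 is refused whole. A call with a gripper value outside its range is refused whole. The fingers move at their own pace and stop on an object; "force" is the grip in N (left out, the last holds). Time passes only in rows, so rows that repeat a pose let the fingers close. It gives the time, the measured TCP pose, the force and the opening at its end, in the units of the state.
- get_state(): the state, without advancing time (a new reading comes with each control period).
- vision.snapshot(name): name is "side" or "top" or "wrist"; returns the picture (420x560x3 uint8, red, green, blue); there is no depth.
- vision.camera_model(name): a dict with "vfov" (degrees; the focal length in pixels is half the picture's height over the tangent of half this angle, whatever the lens; pixels are square), "cx", "cy" (the principal point, pixels), "world_to_cam" (4x4, takes a point from world to camera coordinates). Camera axes: x right, y up, looking along -z (the intrinsics and any distortion apply to the point x, -y, -z); pixel columns grow to the right and rows downward; lengths in m; the calibration is good to about 2 mm. The wrist camera is an equidistant fisheye: a pixel r from the principal point sees the ray r / f radians off the axis. A picture is of the moment at which its call begins: read the wrist's pose just before it. camera_model takes no time and is no camera call; for the wrist camera it gives the pose at the moment of the call.
- r.finish_job(): hands the job in, once; it reports no verdict.
The state is a dict: "clock": time; "q": joint angles; "qd": joint speeds; "joint_torque": joint torques, N m; "tool_pos": TCP position; "eef_rot": TCP orientation; "contact_force": force on the tool from outside, world axes, zero at the start; "moment": the same for the moment, N m; "opening": opening from 0.0 (shut) to 1.0 (fully open).
Only numpy, scipy, OpenCV 4.12 (cv2) and the standard library are available. Lean on these libraries where they do the work, as an engineer would, in place of code of your own. Each camera call takes 0.05 s, during which the arm holds its last target.

## Working session

There is one attempt and no reset: what is moved stays moved. The work goes in short steps, Python scripts to look and compute and a tool call to move; the robot and the scene stay as the last step left them, time stands still between calls to the robot, and variables do not carry over. Pictures are saved under pics/ and viewed, and the job is handed in when it is done.

Besides the shell and the picture viewer there is one more tool, called after ">>>" as name([rows], argument=value, ...), one row to a line, values as JSON. play_rows: Moves the arm, as the interface text tells. Scaled input: -1 to 1 covers 300 mm each way for a shift and pi rad each way for a turn. Its arguments: {"type":"object","properties":{"deltas":{"type":"array"},"force":{"type":"number"}},"required":["deltas"]}

```bash
mkdir -p pics; ls; cat > h.py <<'E'
import numpy as np, cv2, json
from plant import get_state, vision, r
from scipy.spatial.transform import Rotation as R
def save(name,fn):
    m=vision.camera_model(name); im=vision.snapshot(name)
    cv2.imwrite('pics/'+fn+'.png',cv2.cvtColor(np.asarray(im),cv2.COLOR_RGB2BGR))
    json.dump({k:(np.asarray(v).tolist()) for k,v in m.items()},open('pics/'+fn+'.json','w'))
    return im
def ray(fn,u,v,fish=False):
    m=json.load(open('pics/'+fn+'.json')); f=210/np.tan(np.radians(m['vfov'])/2)
    x=(u-m['cx']);y=(v-m['cy'])
    if fish:
        rr=np.hypot(x,y);t=rr/f; d=np.array([np.sin(t)*x/max(rr,1e-9),np.sin(t)*y/max(rr,1e-9),np.cos(t)])
    else: d=np.array([x/f,y/f,1.])
    d=d*[1,-1,-1]; T=np.linalg.inv(np.array(m['world_to_cam']))
    d=T[:3,:3]@d
    return T[:3,3],d/np.linalg.norm(d)
def onz(fn,u,v,z,fish=False):
    o,d=ray(fn,u,v,fish); return o+d*(z-o[2])/d[2]
def proj(fn,p,fish=False):
    m=json.load(open('pics/'+fn+'.json')); f=210/np.tan(np.radians(m['vfov'])/2)
    c=(np.array(m['world_to_cam'])@np.r_[p,1])[:3]*[1,-1,-1]
    if fish:
        h=np.hypot(c[0],c[1]);t=np.arctan2(h,c[2]);return np.array([m['cx']+f*t*c[0]/h,m['cy']+f*t*c[1]/h])
    return np.array([m['cx']+f*c[0]/c[2],m['cy']+f*c[1]/c[2]])
E
python3 - <<'E'
from h import *
print(get_state())
for n in ['top','side','wrist']:
    save(n,n+'0'); m=vision.camera_model(n); print(n,m.keys(),m['vfov'],m['cx'],m['cy'],np.linalg.inv(np.array(m['world_to_cam'])).round(3).tolist())
E
```

```text
pics
{'clock': 0.0, 'q': array([ 1.23078812,  0.69000366, -0.19452736,  1.56632899,  0.15729683,
        0.90248882, -0.21511164]), 'qd': array([ 0.00015838,  0.00059399, -0.00013316,  0.00081845,  0.00162936,
        0.00131186,  0.00238394]), 'joint_torque': array([-8.40785719e-05, -5.27556789e+01, -1.26642399e+00, -1.53423339e+01,
       -5.25781210e-02,  6.75153569e-03,  1.88327135e-04]), 'tool_pos': array([ 0.2279755 , -0.58130345,  0.25690206]), 'eef_rot': array([ 8.26206979e-01, -5.63365942e-01, -7.90523843e-04, -4.67358977e-04]), 'contact_force': array([-0.75869352, -0.15958556, -0.87644229]), 'moment': array([-0.03935924,  0.02079866,  0.01361378]), 'opening': 0.9957139306489676}
top dict_keys(['vfov', 'cx', 'cy', 'world_to_cam']) 55.167825155464165 275.3975703503103 210.16687556105802 [[-0.016, 0.995, -0.102, 0.397], [-1.0, -0.016, 0.001, -0.019], [-0.001, 0.102, 0.995, 1.043], [0.0, 0.0, 0.0, 1.0]]
side dict_keys(['vfov', 'cx', 'cy', 'world_to_cam']) 56.09626138384368 276.4003223241188 205.3170964498551 [[0.99, 0.112, -0.084, 0.402], [-0.139, 0.728, -0.671, -0.73], [-0.014, 0.677, 0.736, 0.837], [0.0, 0.0, 0.0, 1.0]]
wrist dict_keys(['vfov', 'cx', 'cy', 'world_to_cam']) 65.70646984690485 280.9990256763713 216.20340668510624 [[0.365, 0.888, 0.279, 0.3], [-0.931, 0.349, 0.109, -0.553], [-0.001, -0.3, 0.954, 0.383], [0.0, 0.0, 0.0, 1.0]]
```

View pics/top0.png

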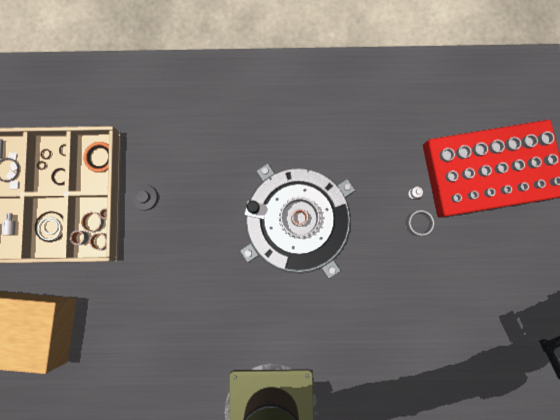

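View pics/side0.png

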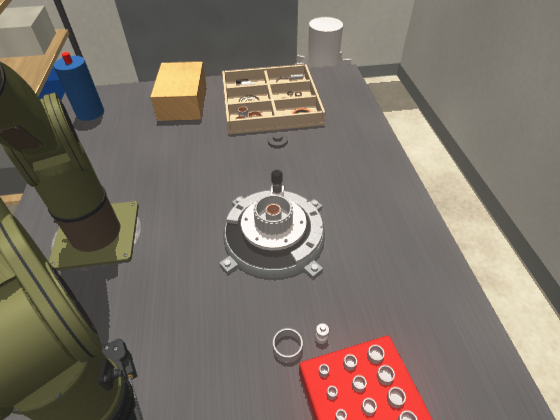

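View pics/wrist0.png

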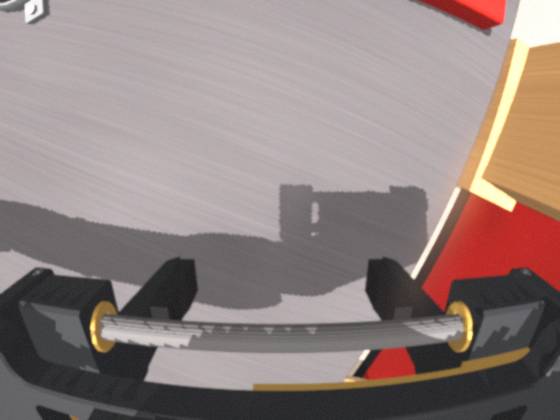

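```bash
python3 - <<'E'
from h import *
im=cv2.imread('pics/top0.png'); c=im[150:285,230:365]; cv2.imwrite('pics/topc.png',cv2.resize(c,None,fx=4.4,fy=4.4,interpolation=cv2.INTER_CUBIC))
im=cv2.imread('pics/side0.png'); c=im[160:285,210:340]; cv2.imwrite('pics/sidec.png',cv2.resize(c,None,fx=4.4,fy=4.4,interpolation=cv2.INTER_CUBIC))
E
```

```text
(no output)
```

View pics/topc.png

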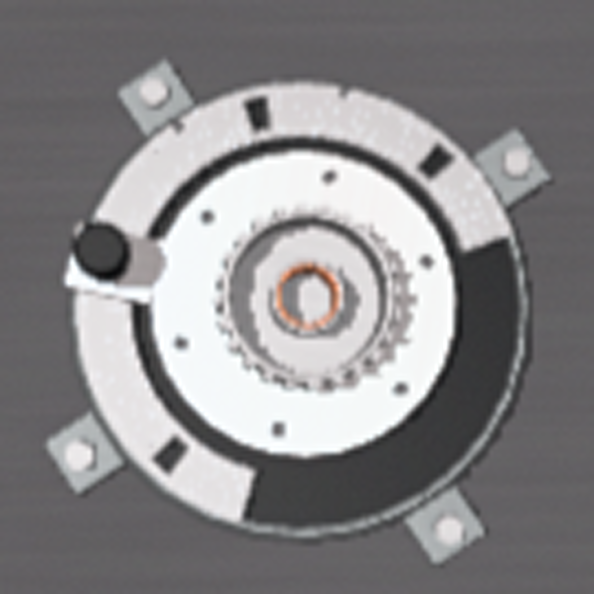

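View pics/sidec.png

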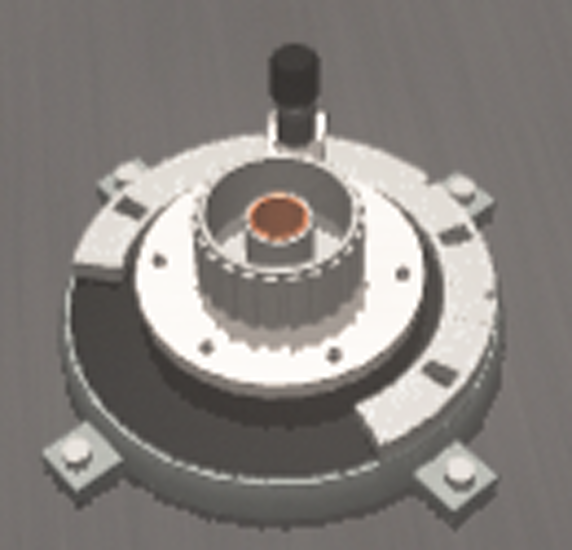

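```bash
cat > m.py <<'E'
from h import *
def cu(x,y): return 230+(x+.5)/4.4-.5,150+(y+.5)/4.4-.5
im=cv2.imread('pics/top0.png'); g=cv2.cvtColor(im,cv2.COLOR_BGR2GRAY)
def cent(x,y,w=5):
    u,v=cu(x,y);u0,v0=int(round(u)),int(round(v)); p=g[v0-w:v0+w+1,u0-w:u0+w+1].astype(float)
    wt=np.clip(150-p,0,90)
    yy,xx=np.mgrid[v0-w:v0+w+1,u0-w:u0+w+1]
    return (wt*xx).sum()/wt.sum(),(wt*yy).sum()/wt.sum(),p.astype(int)
P={}
for n,x,y in [('next',257,113),('w122',437,160),('wm60',171,455)]:
    u,v,p=cent(x,y); P[n]=onz('top0',u,v,.045); print(n,(x,y),cu(x,y),(u,v),P[n])
# white disc
m=(g[150:285,230:365]>235).astype(np.uint8)
# drum rim bright; base outline
lug=[onz('top0',*cu(x,y),.03) for x,y in [(155,90),(517,162),(450,530),(80,456)]]
print('lugs',np.round(lug,4)); c=np.mean(lug,0); print('c lug',c, [np.hypot(*(l-c)[:2]) for l in lug])
k=onz('top0',*cu(101,249),.126); print('knob',k,np.hypot(*(k-c)[:2]))
from scipy.optimize import least_squares
A,B=P['w122'],P['wm60']
# chord angle 182 deg => fit centre+phi
def f(q):
    cx,cy,ph=q
    s=np.array([cx,cy])
    o=[]
    for Q,a in((A,-122),(B,60)):
        t=ph+np.radians(a); o+=list(s+.112*np.array([np.cos(t),np.sin(t)])-Q[:2])
    return o
q=least_squares(f,[c[0],c[1],1.3]).x; print(q,f(q))
for cc in (c[:2],q[:2]):
    for n in P: d=P[n][:2]-cc; print(n,np.degrees(np.arctan2(d[1],d[0])),np.hypot(*d))
    d=k[:2]-cc; print('knob',np.degrees(np.arctan2(d[1],d[0])),np.hypot(*d))
E
python3 m.py
```

```text
next (257, 113) (288.02272727272725, 175.29545454545453) (np.float64(288.05939393939394), np.float64(175.11272727272728)) [ 0.58692563 -0.05276269  0.045     ]
w122 (437, 160) (328.9318181818182, 185.97727272727272) (np.float64(328.83818883818884), np.float64(185.94629694629694)) [ 0.55772995 -0.15458675  0.045     ]
wm60 (171, 455) (268.47727272727275, 253.02272727272725) (np.float64(268.17957304311426), np.float64(252.84177480117205)) [ 3.93147393e-01 -3.55616742e-05  4.50000000e-02]
lugs [[ 0.6038  0.0059  0.03  ]
 [ 0.5582 -0.2031  0.03  ]
 [ 0.3479 -0.158   0.03  ]
 [ 0.3929  0.0513  0.03  ]]
c lug [ 0.47568212 -0.07599314  0.03      ] [np.float64(0.15205370673382254), np.float64(0.15155017011341887), np.float64(0.1518717769341376), np.float64(0.15187986461574954)]
knob [0.50043401 0.03278429 0.126     ] 0.11155798870062003
[ 0.47677673 -0.07588625  1.35787305] [np.float64(-0.0006587013950589693), np.float64(0.0006185576168504792), np.float64(0.0006587013950566378), np.float64(-0.0006185576168381869)]
next 11.795299944715323 0.11364317823394958
w122 -43.768177142425266 0.11361690742299671
wm60 137.37631088809647 0.11216744579831472
knob 77.18084038174797 0.11155798870062003
next 11.855942192028728 0.11254990303515883
w122 -44.19160393756055 0.1129034680115321
wm60 137.7923902014598 0.11290346790110728
knob 77.71848861002144 0.11121579754633203
```

```bash
cat >> h.py <<'E'
def rel(pos,yaw):
    "shift/turn (normalised) from the present pose to a downward tool at pos with tool x at world yaw (deg)"
    s=get_state(); R0=R.from_quat(s['eef_rot']); y=np.radians(yaw)
    X=np.array([np.cos(y),np.sin(y),0]);Z=np.array([0,0,-1.]);Y=np.cross(Z,X)
    R1=R.from_matrix(np.c_[X,Y,Z])
    return np.r_[R0.inv().apply(np.array(pos)-s['tool_pos'])/.3,(R0.inv()*R1).as_rotvec()/np.pi].round(4)
def yaw():
    X=R.from_quat(get_state()['eef_rot']).apply([1,0,0]); return np.degrees(np.arctan2(X[1],X[0]))
E
python3 - <<'E'
from h import *
print(rel([.36,-.33,.27],-45).tolist(),yaw())
E
```

```text
[-0.6196, -0.7156, -0.0423, -0.0001, 0.0005, -0.131] -68.57850968481179
```

>>> play_rows([
  [[-1,-0.12,-0.14,-0.01,0,0,-0.026],[-1,-0.25,-0.29,-0.02,0,0,-0.052],[-1,-0.37,-0.43,-0.03,0,0,-0.078],[-1,-0.5,-0.57,-0.04,0,0,-0.105],[-1,-0.62,-0.716,-0.042,0,0,-0.131]],
], force=25)

```text
clock: 0.78
tool_pos: [0.3606, -0.3282, 0.2701]
eef_rot: [0.924, -0.382, -0.0, -0.0]
contact_force: [1.4, -0.2, -0.8]
opening: 1.001
```

```bash
python3 - <<'E'
from h import *
s=get_state();print(s['clock'],s['tool_pos'],yaw(),s['q'].round(2))
print(rel([.45,-.10,.26],-25).tolist())
E
```

```text
0.775 [ 0.36056844 -0.32820521  0.27012864] -44.85785833755952 [ 0.85  0.5  -0.31  1.95  0.22  0.72 -0.38]
[-0.3252, -0.7495, 0.0344, -0.0002, 0.0003, -0.1103]
```

>>> play_rows([
  [[-1,-0.07,-0.15,0.01,0,0,-0.022],[-1,-0.13,-0.3,0.015,0,0,-0.044],[-1,-0.2,-0.45,0.02,0,0,-0.066],[-1,-0.26,-0.6,0.03,0,0,-0.088],[-1,-0.325,-0.75,0.034,0,0,-0.11]],
])

```text
clock: 1.4
tool_pos: [0.4505, -0.0985, 0.26]
eef_rot: [0.976, -0.216, -0.0, -0.0]
contact_force: [1.1, -0.7, -1.0]
opening: 1.001
```

```bash
python3 - <<'E'
from h import *
s=get_state();print(s['clock'],s['tool_pos'],yaw(),s['q'].round(2))
print(rel([.500,.033,.22],-12.3).tolist())
E
```

```text
1.4 [ 0.45053987 -0.09853262  0.25996154] -24.943416886166084 [ 0.37  0.49 -0.38  2.03  0.29  0.67 -0.64]
[-0.0353, -0.467, 0.1335, -0.0002, 0.0003, -0.0702]
```

>>> play_rows([
  [[-1,-0.012,-0.15,0.04,0,0,-0.023],[-1,-0.023,-0.31,0.08,0,0,-0.047],[-1,-0.035,-0.467,0.133,0,0,-0.07],[-1,-0.035,-0.467,0.133,0,0,-0.07]],
])

```text
clock: 1.9
tool_pos: [0.5005, 0.0375, 0.2193]
eef_rot: [0.995, -0.104, -0.001, -0.002]
contact_force: [-1.2, -0.5, -0.4]
opening: 0.999
```

```bash
python3 - <<'E'
from h import *
s=get_state();print(s['clock'],s['tool_pos'],yaw(),s['q'].round(2))
save('wrist','w1');save('top','t1')
E
```

```text
1.9 [0.50051608 0.0375189  0.21929869] -11.928872593047542 [ 0.09  0.61 -0.4   1.97  0.37  0.64 -0.76]
```

View pics/w1.png

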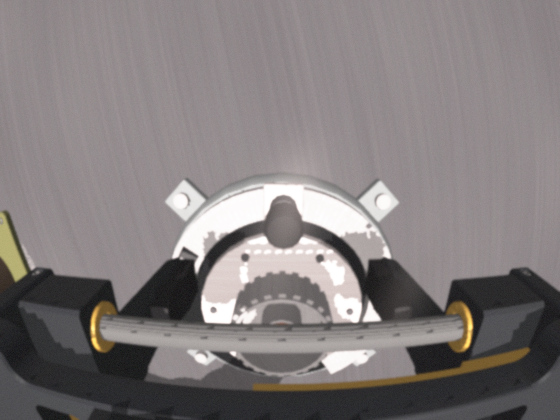

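View pics/t1.png

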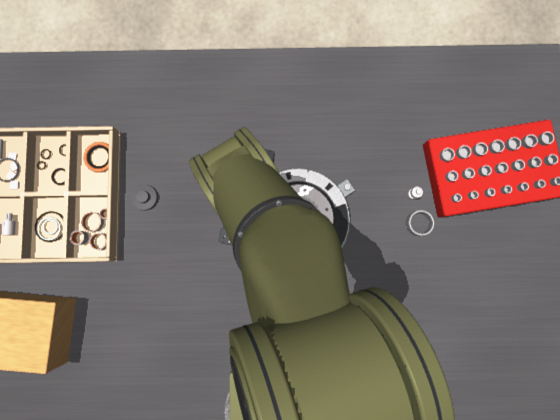

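```bash
python3 - <<'E'
from h import *
m=json.load(open('pics/w1.json')); print(np.linalg.inv(np.array(m['world_to_cam'])).round(3).tolist())
for p in ([.5002,.0334,.126],[.5002,.0334,.110],[.5002,.0334,.094],[.5002,.0334,.084]): print(p,proj('w1',p,True))
im=cv2.imread('pics/w1.png')[170:330,160:410]; cv2.imwrite('pics/w1c.png',cv2.resize(im,None,fx=3.2,fy=3.2,interpolation=cv2.INTER_CUBIC))
s=get_state();print(s['clock'],s['tool_pos'],yaw())
E
```

```text
[[0.978, 0.197, 0.062, 0.517], [-0.206, 0.935, 0.29, 0.113], [-0.001, -0.297, 0.955, 0.346], [0.0, 0.0, 0.0, 1.0]]
[0.5002, 0.0334, 0.126] [281.87866255 233.12889444]
[0.5002, 0.0334, 0.11] [281.85232649 225.91458428]
[0.5002, 0.0334, 0.094] [281.82877838 219.52535747]
[0.5002, 0.0334, 0.084] [281.81529469 215.89233453]
2.0 [0.49965224 0.03269135 0.21981942] -12.331581057842174
```

View pics/w1c.png

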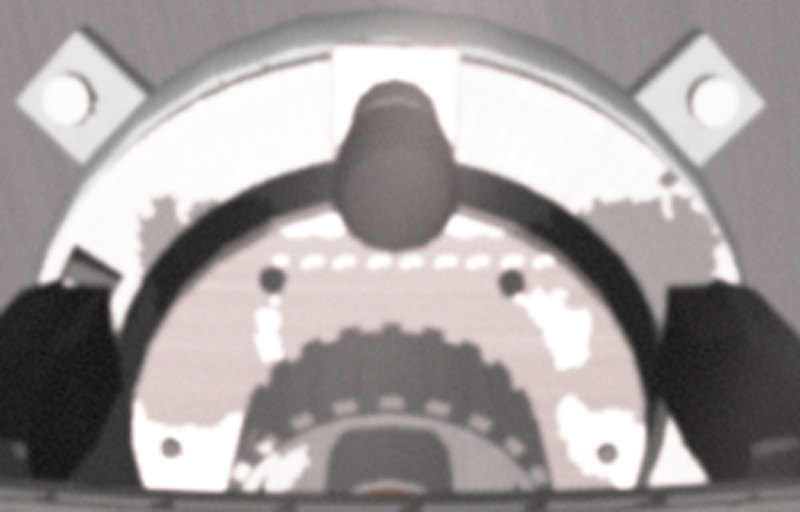

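```bash
python3 - <<'E'
from h import *
print(onz('w1',284,233.4,.126,True))
print(rel([.501,.033,.108],-12.3).tolist())
E
```

```text
[0.50165281 0.03288099 0.126     ]
[0.0049, -0.002, 0.3727, 0.0001, 0.0006, -0.0002]
```

>>> play_rows([
  [[-1,0.005,-0.002,0.12,0,0,0],[-1,0.005,-0.002,0.25,0,0,0],[-1,0.005,-0.002,0.33,0,0,0],[-1,0.005,-0.002,0.373,0,0,0],[-1,0.005,-0.002,0.373,0,0,0]],
], force=8)

```text
clock: 2.62
tool_pos: [0.5007, 0.0319, 0.1078]
eef_rot: [0.994, -0.108, -0.001, 0.001]
contact_force: [0.2, -0.2, -0.2]
opening: 0.999
```

```bash
python3 - <<'E'
from h import *
save('side','s2')
im=cv2.imread('pics/s2.png')[120:285,190:360]; cv2.imwrite('pics/s2c.png',cv2.resize(im,None,fx=3.5,fy=3.5,interpolation=cv2.INTER_CUBIC))
s=get_state();print(s['clock'],s['tool_pos'],yaw(),s['contact_force'],rel([.501,.033,.108],-12.3).tolist())
E
```

```text
2.675 [0.50120174 0.03221195 0.10839014] -12.403009527484496 [ 0.11268027 -0.19174631 -0.05525938] [-0.0012, -0.0024, 0.0013, 0.0002, 0.0004, -0.0006]
```

View pics/s2c.png

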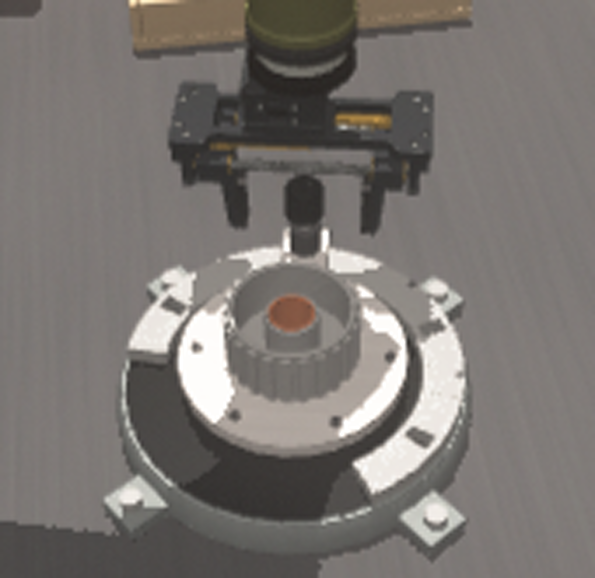

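The knob stands midway between the open fingers, and the fingertips are clear of the housing. Next I close lightly.

>>> play_rows([
  [[0.2,0,-0.002,0,0,0,0],[0.2,0,-0.002,0,0,0,0],[0.2,0,-0.002,0,0,0,0],[1,0,-0.002,0,0,0,0],[1,0,-0.002,0,0,0,0]],
], force=8)

```text
clock: 3.3
tool_pos: [0.5013, 0.0328, 0.1084]
eef_rot: [0.994, -0.108, -0.001, 0.0]
contact_force: [-0.4, 0.1, 0.3]
opening: 0.457
```

>>> play_rows([
  [[1,0,0,0,0,0,0],[1,0,0,0,0,0,0]],
], force=8)

```text
clock: 3.55
tool_pos: [0.5012, 0.0329, 0.1084]
eef_rot: [0.994, -0.108, -0.001, 0.0]
contact_force: [-0.5, 0.0, 0.8]
opening: 0.334
```

```bash
python3 - <<'E'
from h import *
s=get_state();print(s['clock'],s['tool_pos'],yaw(),s['contact_force'],s['moment'],s['opening']*88)
E
```

```text
3.55 [0.50121973 0.03290443 0.1083872 ] -12.395729636634163 [-0.54707857  0.03026983  0.80527823] [-0.00967231 -0.01992128 -0.0165472 ] 29.395148522049865
```

>>> play_rows([
  [[1,0,0,0,0,0,0],[1,0,0,0,0,0,0],[1,0,0,-0.01,0,0,0],[1,0,0,-0.02,0,0,0],[1,0,0,-0.02,0,0,0]],
], force=26)

```text
clock: 4.18
tool_pos: [0.5011, 0.0328, 0.1142]
eef_rot: [0.994, -0.108, -0.001, 0.0]
contact_force: [0.4, 0.4, -8.5]
opening: 0.328
```

```bash
python3 - <<'E'
from h import *
s=get_state();print(s['clock'],s['tool_pos'],yaw(),s['contact_force'],s['moment'],s['opening']*88)
E
```

```text
4.175 [0.5011405  0.03278506 0.11423925] -12.404721180237624 [ 0.39040072  0.39415156 -8.46296414] [-0.02272627 -0.42120699  0.00882256] 28.852232509179668
```

>>> play_rows([
  [[1,0,0,-0.012,0,0,0],[1,0,0,-0.024,0,0,0],[1,0,0,-0.024,0,0,0],[1,0,0,-0.024,0,0,0]],
], force=26)

```text
clock: 4.68
tool_pos: [0.5011, 0.0328, 0.1214]
eef_rot: [0.994, -0.108, -0.001, 0.0]
contact_force: [1.9, 0.7, -10.5]
opening: 0.328
```

```bash
cat > arc.py <<'E'
from h import *
import sys
s=get_state();print(s['clock'],s['tool_pos'].round(4),yaw().round(2),s['contact_force'].round(2),s['moment'].round(2),s['opening']*88)
C=np.array([.4763,-.0760])
d=s['tool_pos'][:2]-C; print('phi',np.degrees(np.arctan2(d[1],d[0])),'rad',np.hypot(*d))
z=float(sys.argv[1])
for ph in map(float,sys.argv[2:]):
    a=np.radians(ph); p=C+.112*np.array([np.cos(a),np.sin(a)]); print(ph,rel([*p,z],ph-90).tolist())
E
python3 arc.py .1214 74 66 58 50 42
```

```text
4.675 [0.5011 0.0328 0.1214] -12.4 [  1.86   0.69 -10.45] [-0.03 -0.52  0.01] 28.853061215274156
phi 77.17683988664692 rad 0.1115818582195076
74.0 [0.0207, -0.0007, -0.0001, 0.0002, 0.0006, 0.02]
66.0 [0.0723, 0.0062, -0.0002, 0.0003, 0.0006, 0.0644]
58.0 [0.1225, 0.0202, -0.0003, 0.0003, 0.0006, 0.1089]
50.0 [0.1702, 0.0411, -0.0004, 0.0003, 0.0006, 0.1533]
42.0 [0.2146, 0.0684, -0.0005, 0.0004, 0.0006, 0.1978]
```

>>> play_rows([
  [[1,0.021,-0.001,0,0,0,0.02],[1,0.072,0.006,0,0,0,0.064],[1,0.1225,0.02,0,0,0,0.109],[1,0.17,0.041,0,0,0,0.153],[1,0.17,0.041,0,0,0,0.153]],
], force=26)

```text
clock: 5.3
tool_pos: [0.5484, 0.0093, 0.1209]
eef_rot: [0.939, -0.343, -0.001, 0.001]
contact_force: [-0.0, 0.9, -10.8]
opening: 0.329
```

```bash
python3 arc.py .1214 46 40 34 28 22 18 14 12
```

```text
5.3 [0.5484 0.0093 0.1209] -40.08 [ -0.     0.88 -10.82] [ 0.01 -0.12 -0.16] 28.92578483757922
phi 49.801636163978934 rad 0.11169946813361614
46.0 [0.0248, -0.0001, -0.0018, 0.0007, 0.0005, 0.0218]
40.0 [0.0635, 0.0046, -0.0019, 0.0007, 0.0005, 0.0551]
34.0 [0.1016, 0.0133, -0.0019, 0.0007, 0.0004, 0.0885]
28.0 [0.1386, 0.026, -0.002, 0.0008, 0.0004, 0.1218]
22.0 [0.174, 0.0425, -0.002, 0.0008, 0.0004, 0.1551]
18.0 [0.1966, 0.0555, -0.002, 0.0008, 0.0003, 0.1774]
14.0 [0.2182, 0.07, -0.002, 0.0008, 0.0003, 0.1996]
12.0 [0.2287, 0.0778, -0.002, 0.0008, 0.0003, 0.2107]
```

>>> play_rows([
  [[1,0.0248,0,-0.001,0,0,0.022],[1,0.0635,0.005,-0.002,0,0,0.055],[1,0.1016,0.013,-0.002,0,0,0.0885],[1,0.1386,0.026,-0.002,0,0,0.122],[1,0.174,0.0425,-0.002,0,0,0.155]],
], force=26)

```text
clock: 5.92
tool_pos: [0.579, -0.0328, 0.121]
eef_rot: [0.828, -0.56, -0.003, 0.001]
contact_force: [-1.6, 3.3, -10.6]
opening: 0.324
```

```bash
python3 - <<'E'
from h import *
save('wrist','w3')
im=cv2.imread('pics/w3.png')[150:350,140:440]; cv2.imwrite('pics/w3c.png',cv2.resize(im,None,fx=2.6,fy=2.6,interpolation=cv2.INTER_CUBIC))
E
python3 arc.py .1214 18 14 12 10
```

```text
5.975 [ 0.5799 -0.0349  0.121 ] -68.45 [  0.52   2.49 -11.7 ] [ 0.62  0.15 -0.22] 28.783241309080914
phi 21.651015327177777 rad 0.11141898648609375
18.0 [0.0238, -0.0012, -0.0013, 0.0013, 0.0003, 0.0197]
14.0 [0.0497, 0.0013, -0.0013, 0.0013, 0.0003, 0.0419]
12.0 [0.0626, 0.0032, -0.0013, 0.0013, 0.0003, 0.053]
10.0 [0.0754, 0.0056, -0.0013, 0.0013, 0.0003, 0.0641]
```

View pics/w3c.png

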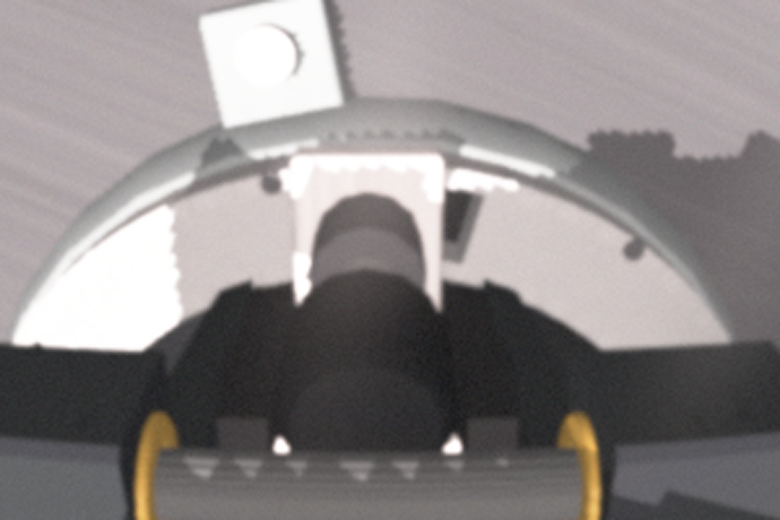

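```bash
python3 - <<'E'
from h import *
C=np.array([.4763,-.0760])
for x,y in [(481,193),(463,262),(472,228),(445,255)]:
    p=onz('w3',140+x/2.6,150+y/2.6,.0454,True); d=p[:2]-C; a=np.arctan2(d[1],d[0]); rr=np.hypot(*d)
    print(np.degrees(a),rr, 'lateral mm from 11.83deg ray',1e3*rr*np.sin(a-np.radians(11.83)))
for x,y in [(197,12),(341,102)]: pass
p=onz('w3',140+265/2.6,150+53/2.6,.034,True);print('bolt',p)
E
```

```text
9.052638404905599 0.1227588279606022 lateral mm from 11.83deg ray -5.9482941084691525
8.789254248176706 0.10331229929339325 lateral mm from 11.83deg ray -5.480316199287157
8.924719251766788 0.11304646284445469 lateral mm from 11.83deg ray -5.72975864358015
11.60775625657491 0.10432245328275562 lateral mm from 11.83deg ray -0.40465379123228407
bolt [0.60844409 0.00700227 0.034     ]
```

```bash
python3 arc.py .1180 18 15 12.1; python3 arc.py .1214 18 15 12.1
```

```text
5.975 [ 0.5799 -0.0349  0.121 ] -68.45 [  0.52   2.49 -11.7 ] [ 0.62  0.15 -0.22] 28.783241309080914
phi 21.651015327177777 rad 0.11141898648609375
18.0 [0.0238, -0.0013, 0.0101, 0.0013, 0.0003, 0.0197]
15.0 [0.0433, 0.0005, 0.0101, 0.0013, 0.0003, 0.0364]
12.1 [0.062, 0.0031, 0.0101, 0.0013, 0.0003, 0.0525]
5.975 [ 0.5799 -0.0349  0.121 ] -68.45 [  0.52   2.49 -11.7 ] [ 0.62  0.15 -0.22] 28.783241309080914
phi 21.651015327177777 rad 0.11141898648609375
18.0 [0.0238, -0.0012, -0.0013, 0.0013, 0.0003, 0.0197]
15.0 [0.0432, 0.0005, -0.0013, 0.0013, 0.0003, 0.0364]
12.1 [0.0619, 0.0031, -0.0013, 0.0013, 0.0003, 0.0525]
```

>>> play_rows([
  [[1,0.024,-0.001,-0.001,0,0,0.02],[1,0.043,0.0005,-0.001,0,0,0.036],[1,0.062,0.003,-0.001,0,0,0.0525],[1,0.062,0.003,-0.001,0,0,0.0525],[1,0.062,0.003,0.005,0,0,0.0525]],
], force=26)

```text
clock: 6.6
tool_pos: [0.5853, -0.0533, 0.1195]
eef_rot: [0.777, -0.629, -0.002, 0.002]
contact_force: [-3.7, 0.9, -10.5]
opening: 0.327
```

```bash
python3 - <<'E'
from h import *
save('wrist','w4')
im=cv2.imread('pics/w4.png')[150:350,140:440]; cv2.imwrite('pics/w4c.png',cv2.resize(im,None,fx=2.6,fy=2.6,interpolation=cv2.INTER_CUBIC))
E
python3 arc.py .1174 12.1
```

```text
6.65 [ 0.5853 -0.0533  0.1192] -77.95 [ -3.46   0.48 -10.52] [ 0.27  0.58 -0.35] 28.9762731234256
phi 11.788159290710738 rad 0.11133571619659051
12.1 [-0.002, -0.0022, 0.006, 0.0017, -0.0, -0.0003]
```

View pics/w4c.png

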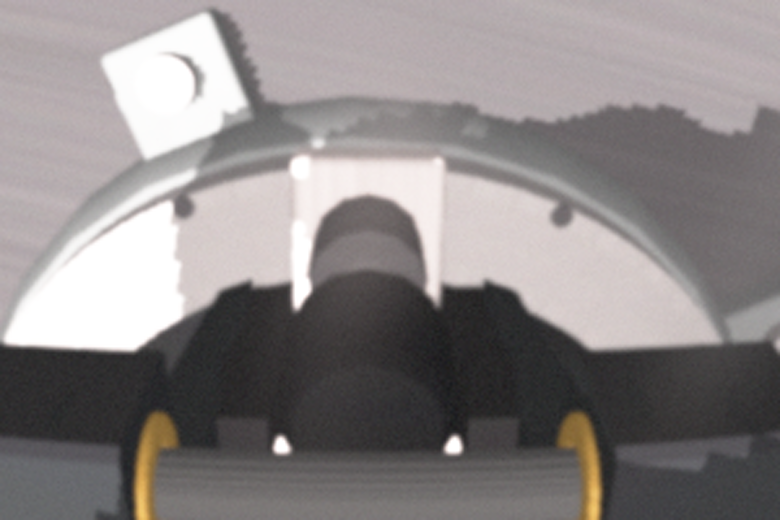

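>>> play_rows([
  [[1,-0.001,0,0.006,0,0,0],[1,-0.001,0,0.01,0,0,0],[1,-0.001,0,0.014,0,0,0]],
], force=26)

```text
clock: 7.02
tool_pos: [0.5853, -0.0532, 0.115]
eef_rot: [0.777, -0.629, -0.001, 0.002]
contact_force: [-2.6, 1.2, -8.9]
opening: 0.33
```

```bash
python3 arc.py .1174 12.1
```

```text
7.025 [ 0.5853 -0.0532  0.115 ] -77.97 [-2.57  1.16 -8.88] [ 0.27  0.58 -0.35] 29.006547301145243
phi 11.805629371511039 rad 0.11136060470250195
12.1 [-0.0019, -0.0021, -0.0078, 0.0016, -0.0001, -0.0004]
```

The lift is 6.6 mm and the spring is still pulling with its full 8.9 N, so the pin is already below the ring's top inside the slot. I'll keep lowering.

>>> play_rows([
  [[1,0,0,0.005,0,0,0],[1,0,0,0.009,0,0,0],[1,0,0,0.013,0,0,0],[1,0,0,0.017,0,0,0],[1,0,0,0.019,0,0,0]],
], force=26)

```text
clock: 7.65
tool_pos: [0.5853, -0.0533, 0.1094]
eef_rot: [0.777, -0.629, -0.001, 0.002]
contact_force: [-2.9, 1.1, -7.2]
opening: 0.326
```

```bash
python3 arc.py .1174 12.1
```

```text
7.65 [ 0.5853 -0.0533  0.1094] -77.97 [-2.93  1.15 -7.19] [ 0.33  0.67 -0.34] 28.65958313920824
phi 11.778986441728195 rad 0.11138196921314586
12.1 [-0.0021, -0.0019, -0.0267, 0.0016, -0.0001, -0.0004]
```

>>> play_rows([
  [[0.1,0,0,0,0,0,0],[0.1,0,0,0,0,0,0],[-0.5,0,0,0,0,0,0],[-0.5,0,0,0,0,0,0],[-0.5,0,0,0,0,0,0]],
], force=8)

```text
clock: 8.28
tool_pos: [0.5856, -0.0532, 0.1095]
eef_rot: [0.777, -0.629, -0.001, 0.002]
contact_force: [0.4, 1.5, -0.7]
opening: 0.745
```

```bash
python3 arc.py .1174 12.1
```

```text
8.275 [ 0.5856 -0.0532  0.1095] -77.96 [ 0.39  1.55 -0.67] [-0.01  0.02  0.03] 65.57991484094484
phi 11.76304448879318 rad 0.1115988744865421
12.1 [-0.0022, -0.0012, -0.0263, 0.0014, -0.0002, -0.0003]
```

Released. Now straight up, then sideways out of the view.

>>> play_rows([
  [[-0.5,0,0,-0.1,0,0,0],[-0.5,0,0,-0.25,0,0,0],[-0.5,0,0,-0.4,0,0,0],[-0.5,0,0,-0.5,0,0,0],[-0.5,0,0,-0.5,0,0,0]],
])

```text
clock: 8.9
tool_pos: [0.5877, -0.0531, 0.262]
eef_rot: [0.777, -0.629, 0.001, 0.0]
contact_force: [0.2, -0.8, -0.9]
opening: 0.751
```

```bash
python3 - <<'E'
from h import *
save('wrist','w5');save('side','s5')
im=cv2.imread('pics/s5.png')[120:285,190:360]; cv2.imwrite('pics/s5c.png',cv2.resize(im,None,fx=3.5,fy=3.5,interpolation=cv2.INTER_CUBIC))
print(rel([.42,-.3,.26],-70).tolist(), get_state()['contact_force'])
E
```

```text
[0.6899, 0.7121, 0.0009, 0.0017, -0.0, -0.0442] [ 0.18219756 -0.20736394 -0.39708618]
```

View pics/w5.png

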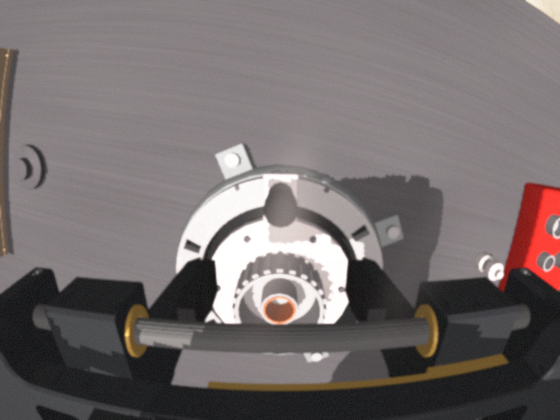

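View pics/s5c.png

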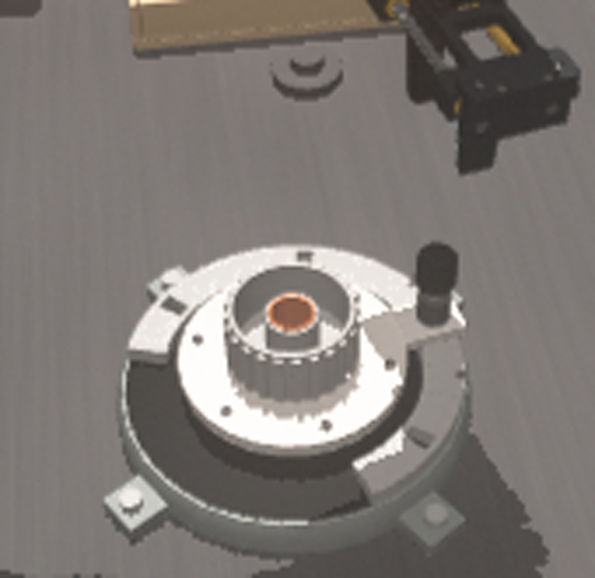

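```bash
python3 - <<'E'
from h import *
C=np.array([.4763,-.0760])
def blob(fn,u0,u1,v0,v1):
    g=cv2.cvtColor(cv2.imread(f'pics/{fn}.png'),cv2.COLOR_BGR2GRAY)[v0:v1,u0:u1]
    m=(g<62).astype(np.uint8); n,l,s,c=cv2.connectedComponentsWithStats(m); i=1+np.argmax(s[1:,4]); return s[i][:4]+[u0,v0,0,0],s[i][4],c[i]+[u0,v0]
for fn,ph,box in (('side0',77.5,(262,295,160,190)),('s5',11.8,(298,335,180,216))):
    print(fn,blob(fn,*box))
    for L in (0,.008):
        a=np.radians(ph); P=[]
        for dz in (-.013,.012):
            for t in np.linspace(0,2*np.pi,60): P.append(proj(fn,[C[0]+.112*np.cos(a)+.015*np.cos(t),C[1]+.112*np.sin(a)+.015*np.sin(t),.110+L+dz]))
        P=np.array(P); print(' lift',L,'u',P[:,0].min().round(1),P[:,0].max().round(1),'v',P[:,1].min().round(1),P[:,1].max().round(1))
E
```

```text
side0 (array([272, 173,  10,  11]), np.int32(85), array([276.54117647, 178.61176471]))
 lift 0 u 271.1 282.4 v 170.2 184.7
 lift 0.008 u 271.1 282.4 v 168.0 182.6
s5 (array([309, 190,  11,  13]), np.int32(72), array([314.88888889, 195.41666667]))
 lift 0 u 308.6 320.9 v 189.3 204.6
 lift 0.008 u 308.7 321.2 v 187.1 202.5
```

>>> play_rows([
  [[-0.5,0.12,0.14,0,0,0,0],[-0.5,0.25,0.28,0,0,0,0],[-0.5,0.4,0.42,0,0,0,0],[-0.5,0.55,0.57,0,0,0,0],[-0.5,0.69,0.71,0,0,0,0]],
])

```text
clock: 9.62
tool_pos: [0.4186, -0.301, 0.2588]
eef_rot: [0.777, -0.629, -0.003, 0.002]
contact_force: [0.7, -0.1, 0.5]
opening: 0.751
```

>>> play_rows([
  [[-0.5,0.1,0.1,0,0,0,0],[-0.5,0.2,0.2,0,0,0,0],[-0.5,0.2,0.2,0,0,0,0]],
])

```text
clock: 10.0
tool_pos: [0.3688, -0.3751, 0.2576]
eef_rot: [0.775, -0.632, -0.005, 0.004]
contact_force: [-0.7, 0.3, 0.1]
opening: 0.751
```

```bash
python3 - <<'E'
from h import *
save('top','t6')
s=get_state();print(s['clock'],s['tool_pos'],s['contact_force'])
E
```

```text
10.05 [ 0.37071181 -0.37289899  0.25772104] [0.93164124 0.28638458 0.26498475]
```

View pics/t6.png

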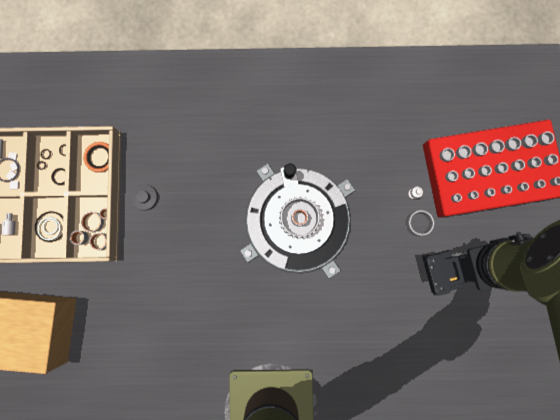

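The top view shows the arm clear, with the knob at (290,171) over the target slot. The gear (146,197), valve (416,193) and bushing (421,223) have not moved. In the side view the knob's top edge is at row ~189, where 189.3 is predicted for home and 187.1 for resting on the ring, so it is home.

```bash
python3 - <<'E'
from h import *
print(r.finish_job())
E
```

```text
the job is handed in; nothing more can be done
None
```

The plunger is home in the next slot clockwise, by every check I made. The hand is off, and I handed the job in at about 10 s. No verdict was reported.

**What I did:**
- I gripped the knob with 26 N and pulled it up about 13 mm. The upward pull of 10.5 N matched the spring.
- I swung the turntable along its arc to the slot I had measured in the top view, about 66° (1.15 rad) clockwise.
- I lowered the plunger slowly. The spring still pulled with 8.9 N at 6.6 mm lift and 7.2 N at 1 mm, so the pin never rested on the ring.
- I let go at about 1 mm lift and drew the arm away.

**Last checks:**
- **Plunger:** the side view put the knob's top edge at row 189, against 189.3 predicted for home and 187.1 for resting on the ring. That gap is only about 2 pixels, so the force readings and the low release height are the stronger evidence.
- **Turntable and loose parts:** the top view showed the knob over the target slot and the gear, valve and bushing where they were.
- **Contact:** the force reading with the arm away was only noise, about 1 N.

**What disagreed:**
- The wrist camera placed the slot about 0.4° further anticlockwise than the top camera, which is inside the slot's play.
- I measured up to about 4 N sideways on the knob near the end of the swing, probably from about 1 mm of error in the estimated axis position.

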